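# Balance the teal gift box on the white display dome

### The job

Finish the jewellery display: pick up the teal gift box and set it gently, right way up, on the very top of the white domed stand, centred so that it stays balanced there by itself, nearly level and still. Do not let it drop, and leave the red and the yellow gift boxes where they are.

Things in the scene. Friction and masses are not known exactly. Their poses are not given: they have to be found in the camera images.
- teal_box_center (a point): centre of the teal (blue-green) gift box, a loose rigid closed box 52 mm long (its x), 40 mm wide (its y), 24 mm high (z up), about 50 to 100 g, flat underneath, lying on the table among two like boxes; the point is half-way up, 12 mm above its underside. A small brass clasp is on one 40 mm end.
- white_dome_crown (a point): topmost point of the white domed display stand (fixed to the table): a smooth spherical cap of 90 mm curvature radius, 50 mm high, about 161 mm across at the table, with a thin wooden rim; z up. A like stand in dark grey is a bystander. A box centred on the crown balances; one set off-centre tilts towards that side, by about 7 degrees per 10 mm, and slides or rolls off if far off.
- red_box_center (a point): centre of the red gift box, same size and axes as the teal one; must stay where it is
- yellow_box_center (a point): centre of the yellow gift box, same size and axes as the teal one; must stay where it is
Mind the look-alikes: they are no part of the job. Of the things that look like the part that bears teal_box_center, the smallest one is meant.

How it is judged:
By the outcome, as a careful person would: the job done as asked, in the order asked, and still so for the second after the job is handed in, with the robot touching nothing.
It also fails if it takes over 35 s, if anything falls off the work surface, if the arm or the gripper's body presses on something with over 40 N, if the wrist force passes 120 N, or if a joint passes its speed limit or range.

### The arm

A 7-joint arm with a two-finger parallel gripper is mounted at the origin on the work surface. World frame = base frame: x ahead of the robot, y to its left, z up, the work surface at z = 0. Lengths are in m, angles in rad, forces in N, time in s.
With the tool pointing down it reaches from about 0.4 to 0.85 m from the base axis. Payload 4.5 kg.
Tool frame: the origin (TCP) lies midway between the tips of the shut fingers; the grasp point (between the pads) lies 19 mm behind it; z points along the fingers, y is the line along which they close (so a half turn about z gives the same grasp; the last joint's range is limited). The gripper opens to 88 mm and grips with 3 to 60 N. Pads are 18 mm wide; open, the fingers measure 123 mm over their backs; the gripper's body (75 mm by 187 mm) begins 45 mm behind the grasp point.
Start: joints at [-1.204, 0.689, -0.195, 1.565, 0.157, 0.902, -0.215], TCP at [0.204, 0.591, 0.239] pointing down, gripper open.
Joint ranges: [-3.01, 3.01], [-0.46, 2.08], [-1.47, 1.51], [0.13, 2.56], [-1, 4.14], [0.04, 2.09], [-2.66, 2.66]. Speed limits (rad/s): [2.57, 2.57, 3.14, 3.14, 3.14, 3.14, 3.14].

### API

Orientations are given as a unit quaternion [x, y, z, w].
In Python, from plant import r gives the robot as it stands.
- The arm moves only by the tool carry_out, never from a script. Its argument "plan" is a list of rows, each an object with "rot": the turn, a rotation vector about the tool's x, y, z in rad, a list of three; "xyz": the shift along the tool's x, y, z in m, a list of three; "grip": the closure in counts, from 0 (fully open) to 255 (shut). In form: [{"rot": [wx, wy, wz], "xyz": [dx, dy, dz], "grip": grip}, ...]. A call has 1 to 8 rows; each row is the pose to reach, as a shift and turn from the pose commanded when the call began, along the tool's axes at that moment; what a row does not reach only later rows make up. A row lasts 1/12 s, in which the tool goes at most 41.7 mm and 7.16 degrees, less where a joint would pass 70% of its speed; a pose out of reach is approached as far as the arm can. A call with a gripper value outside its range is refused whole. The fingers move at their own pace and stop on an object; "squeeze" is the grip in N (left out, the last holds). Time passes only in rows, so rows that repeat a pose let the fingers close. It gives the time, the measured TCP pose, the force, the opening and the grip force at its end, in the units of the state.
- r.get_state(): the state, without advancing time (a new reading comes with each control period).
- r.snapshot(name): name is "scene" or "top" or "wrist"; returns the picture (480x640x3 uint8, red, green, blue); there is no depth.
- r.camera_params(name): a dict with "fx", "fy", "cx", "cy" (pixels), "position" and "attitude" of the camera in the world; the wrist camera has in their place "hand_eye" (4x4, takes a point from camera to tool coordinates, whose origin is the TCP and whose axes are the flange's). Camera axes: x right, y down, z forward; pixel columns grow to the right and rows downward; lengths in m; the calibration is good to about 2 mm. A picture is of the moment at which its call begins: read the wrist's pose just before it. camera_params takes no time and is no camera call.
- r.finish_job(): hands the job in; it is judged then, once.
The state is a dict: "clock": time; "q": joint angles; "qd": joint speeds; "joint_torque": joint torques, N m; "tool_pos": TCP position; "eef_rot": TCP orientation; "contact_force": force on the tool from outside, world axes, zero at the start; "moment": the same for the moment, N m; "opening": opening from 0.0 (shut) to 1.0 (fully open); "finger_force": force on a finger pad.
Only numpy, scipy, OpenCV 4.12 (cv2) and the standard library are available. Lean on these libraries where they do the work, as an engineer would, in place of code of your own. Each camera call takes 0.05 s, during which the arm holds its last target. There are 200 camera calls.

## Working session

There is one attempt and no reset: what is moved stays moved. The work goes in short steps, Python scripts to look and compute and a tool call to move; the robot and the scene stay as the last step left them, time stands still between calls to the robot, and variables do not carry over. Pictures are saved under pics/ and viewed, at most 10 in all, crops included, and the job is handed in when it is done.

Besides the shell and the picture viewer there is one more tool, called after "Request:" by a JSON object that holds its "method" and its "body". carry_out: Moves the arm, as the interface text tells. Its arguments: {"type":"object","properties":{"plan":{"type":"array"},"squeeze":{"type":"number"}},"required":["plan"]}

```bash
mkdir -p pics; python3 - <<'E'
from plant import r
import cv2,json
s=r.get_state(); print({k:s[k] for k in('clock','tool_pos','eef_rot','opening')})
for n in("scene","top"):
    cv2.imwrite(f"pics/{n}0.png",r.snapshot(n)[:,:,::-1]); 
for n in("scene","top","wrist"): print(n,r.camera_params(n))
E
```

```text
{'clock': 0.0, 'tool_pos': array([0.20404022, 0.59008616, 0.23792193]), 'eef_rot': array([ 1.65603903e-01,  9.86191919e-01, -9.16953685e-04, -6.76119914e-05]), 'opening': 0.9985863585952527}
scene {'fx': 488.4912655291968, 'fy': 488.4912655291968, 'cx': 320.27119944732044, 'cy': 240.57004827868528, 'position': array([ 0.91499706, -0.31548219,  0.74238324]), 'attitude': array([ 0.86114555,  0.37884388, -0.14525065, -0.30628076])}
top {'fx': 529.2672128297755, 'fy': 529.2672128297755, 'cx': 320.45884951651675, 'cy': 239.2290865163031, 'position': array([0.46530439, 0.03352132, 0.92689611]), 'attitude': array([ 0.70869192, -0.70457789,  0.02679271, -0.02465575])}
wrist {'fx': 374.67937438874725, 'fy': 374.67937438874725, 'cx': 317.9529479970433, 'cy': 233.6178316802733, 'hand_eye': array([[ 7.78911150e-04, -9.51676873e-01, -3.07100184e-01,
         7.94732524e-02],
       [ 9.99999695e-01,  7.59597063e-04,  1.82415895e-04,
        -1.15933090e-03],
       [ 5.96714097e-05, -3.07100233e-01,  9.51677174e-01,
        -1.44891482e-01],
       [ 0.00000000e+00,  0.00000000e+00,  0.00000000e+00,
         1.00000000e+00]])}
```

View pics/scene0.png

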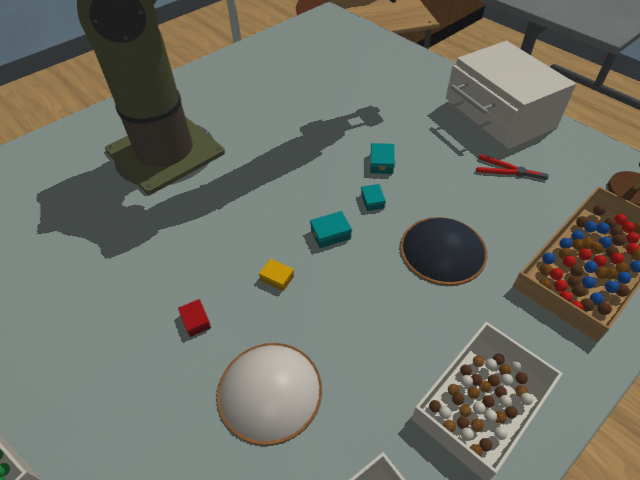

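View pics/top0.png

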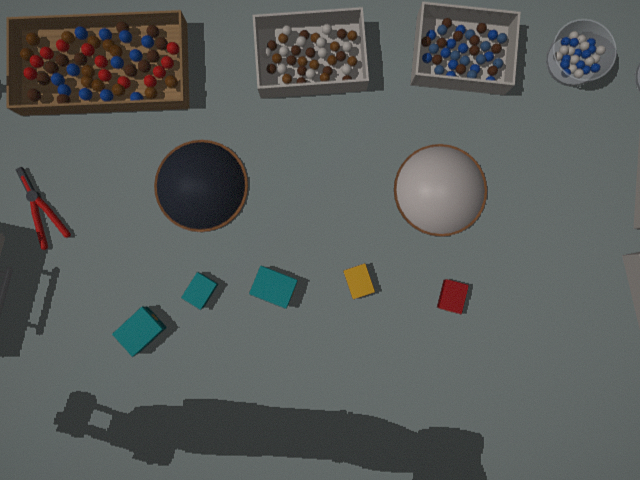

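Scene: the smallest teal box is at about (373,197) in scene and (200,290) in top. The white dome is at (270,392) and (441,190). Next I'll take enlarged crops.

```bash
cat > h.py <<'E'
import numpy as np, cv2
from scipy.spatial.transform import Rotation as R
from plant import r
def cam(n,s=None):
    p=r.camera_params(n)
    if 'hand_eye' in p:
        H=np.array(p['hand_eye']); A=R.from_quat(s['eef_rot']).as_matrix()
        return p,A@H[:3,:3],A@H[:3,3]+s['tool_pos']
    return p,R.from_quat(p['attitude']).as_matrix(),np.array(p['position'])
def ray(c,uv):
    p,A,o=c; d=A@np.array([(uv[0]-p['cx'])/p['fx'],(uv[1]-p['cy'])/p['fy'],1]); return o,d/np.linalg.norm(d)
def onz(c,uv,z):
    o,d=ray(c,uv); return o+d*(z-o[2])/d[2]
def proj(c,X):
    p,A,o=c; v=A.T@(np.array(X)-o); return np.array([p['cx']+p['fx']*v[0]/v[2],p['cy']+p['fy']*v[1]/v[2]])
def tri(obs):
    M=np.zeros((3,3));b=np.zeros(3)
    for c,uv in obs:
        o,d=ray(c,uv);P=np.eye(3)-np.outer(d,d);M+=P;b+=P@o
    return np.linalg.solve(M,b)
def crop(im,u,v,w,h,k): return cv2.resize(im[v:v+h,u:u+w],None,fx=k,fy=k,interpolation=cv2.INTER_CUBIC)
E
python3 - <<'E'
from h import *
S=cv2.imread('pics/scene0.png');T=cv2.imread('pics/top0.png')
cv2.imwrite('pics/c1.png',np.hstack([crop(S,350,172,50,50,8),crop(T,175,265,50,50,8)]))
# dome rims: brown pixels near the dome
for n,I,(u,v) in(('scene',S,(270,392)),('top',T,(441,190))):
    w=62;c=I[v-w:v+w,u-w:u+w].astype(int)
    m=((c[...,2]-c[...,0]>35)).astype(np.uint8)
    k,lab,st,_=cv2.connectedComponentsWithStats(m,connectivity=8)
    i=1+np.argmax(st[1:,4]); ys,xs=np.where(lab==i)
    C=cam(n); W=np.array([onz(C,(x+u-w,y+v-w),0.002) for x,y in zip(xs,ys)])
    a=np.c_[2*W[:,:2],np.ones(len(W))]; sol=np.linalg.lstsq(a,(W[:,:2]**2).sum(1),rcond=None)[0]
    print(n,len(W),sol[:2],np.sqrt(sol[2]+sol[:2]@sol[:2]))
E
```

```text
scene 931 [ 0.62281612 -0.17744003] 0.08011609799007062
top 575 [ 0.62228477 -0.17972062] 0.07995105576250695
```

View pics/c1.png

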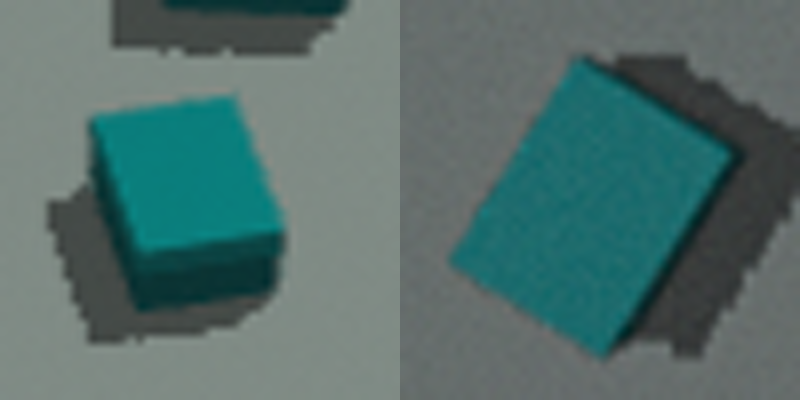

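```bash
python3 - <<'E'
from h import *
s=np.array([(92,118),(236,96),(284,230),(142,252)])/8-.44+[350,172]
t=np.array([(178,57),(338,152),(205,357),(49,262)])/8-.44+[175,265]
cs,ct=cam('scene'),cam('top')
A=np.array([onz(cs,p,.024) for p in s]);B=np.array([onz(ct,p,.024) for p in t])
print(A.round(4));print(B.round(4))
for W in(A,B): print(W.mean(0).round(4),np.linalg.norm(np.roll(W,-1,0)-W,axis=1).round(4))
print('tri centre',tri([(cs,s.mean(0)),(ct,t.mean(0))]))
st=r.get_state(); print(R.from_quat(st['eef_rot']).as_matrix().round(3))
E
```

```text
[[0.414  0.2357 0.024 ]
 [0.4341 0.2691 0.024 ]
 [0.4763 0.2423 0.024 ]
 [0.457  0.2103 0.024 ]]
[[0.4745 0.2411 0.024 ]
 [0.4546 0.2066 0.024 ]
 [0.4112 0.2339 0.024 ]
 [0.431  0.2674 0.024 ]]
[0.4453 0.2394 0.024 ] [0.039  0.05   0.0373 0.0499]
[0.4428 0.2373 0.024 ] [0.0398 0.0512 0.0389 0.0509]
tri centre [0.44378307 0.2388696  0.0225123 ]
[[-0.945  0.327 -0.   ]
 [ 0.327  0.945 -0.002]
 [-0.    -0.002 -1.   ]]
```

Request:
{"method": "carry_out", "body": {"plan": [{"rot": [0, 0, 0.05], "xyz": [-0.02, -0.015, 0], "grip": 0}, {"rot": [0, 0, 0.1], "xyz": [-0.05, -0.037, 0], "grip": 0}, {"rot": [0, 0, 0.15], "xyz": [-0.08, -0.06, 0.01], "grip": 0}, {"rot": [0, 0, 0.2], "xyz": [-0.11, -0.082, 0.02], "grip": 0}, {"rot": [0, 0, 0.225], "xyz": [-0.14, -0.104, 0.03], "grip": 0}, {"rot": [0, 0, 0.225], "xyz": [-0.17, -0.126, 0.04], "grip": 0}, {"rot": [0, 0, 0.225], "xyz": [-0.2, -0.149, 0.05], "grip": 0}, {"rot": [0, 0, 0.225], "xyz": [-0.23, -0.171, 0.06], "grip": 0}]}}

```text
clock: 0.77
tool_pos: [0.3662, 0.3522, 0.1782]
eef_rot: [0.275, 0.961, -0.0, -0.0]
contact_force: [0.1, -0.2, 0.1]
opening: 1.0
finger_force: 0.0
```

```bash
cat >> h.py <<'E'
def go(X,yang,s=None):
    "tool-frame shift and z turn to TCP X, tool pointing straight down, tool y at world angle yang deg"
    s=s or r.get_state(); A=R.from_quat(s['eef_rot']).as_matrix(); a=np.radians(yang)
    y=np.array([np.cos(a),np.sin(a),0]);z=np.array([0,0,-1.]);B=np.c_[np.cross(y,z),y,z]
    print('t',s['clock'],'tcp',np.round(s['tool_pos'],4),'xyz',(A.T@(np.array(X)-s['tool_pos'])).round(4),'rot',R.from_matrix(A.T@B).as_rotvec().round(4))
E
python3 -c "
from h import *
go([.444,.2385,.16],58)"
```

```text
t 0.7667 tcp [0.3662 0.3522 0.1782] xyz [-0.1262 -0.0553  0.0182] rot [-0.0004 -0.      0.0011]
```

Request:
{"method": "carry_out", "body": {"plan": [{"rot": [0, 0, 0], "xyz": [-0.03, -0.013, 0.004], "grip": 0}, {"rot": [0, 0, 0], "xyz": [-0.06, -0.026, 0.008], "grip": 0}, {"rot": [0, 0, 0], "xyz": [-0.09, -0.04, 0.012], "grip": 0}, {"rot": [0, 0, 0], "xyz": [-0.115, -0.05, 0.016], "grip": 0}, {"rot": [0, 0, 0], "xyz": [-0.126, -0.055, 0.018], "grip": 0}, {"rot": [0, 0, 0], "xyz": [-0.126, -0.055, 0.018], "grip": 0}, {"rot": [0, 0, 0], "xyz": [-0.126, -0.055, 0.018], "grip": 0}]}}

```text
clock: 1.35
tool_pos: [0.4434, 0.2405, 0.1605]
eef_rot: [0.276, 0.961, 0.0, -0.0]
contact_force: [-0.3, -0.1, 0.2]
opening: 0.998
finger_force: 0.0
```

```bash
python3 - <<'E'
from h import *
import json
s=r.get_state(); I=r.snapshot('wrist')[:,:,::-1]; c=cam('wrist',s)
cv2.imwrite('pics/w1.png',I)
m=proj(c,[.444,.2385,.024]);print(m)
hsv=cv2.cvtColor(I,cv2.COLOR_BGR2HSV)
go([.444,.2385,.16],58,s)
E
```

```text
[317.53954137 221.57525301]
t 1.35 tcp [0.4434 0.2405 0.1605] xyz [-0.0016 -0.0014  0.0005] rot [-0.0002 -0.0007 -0.0006]
```

View pics/w1.png

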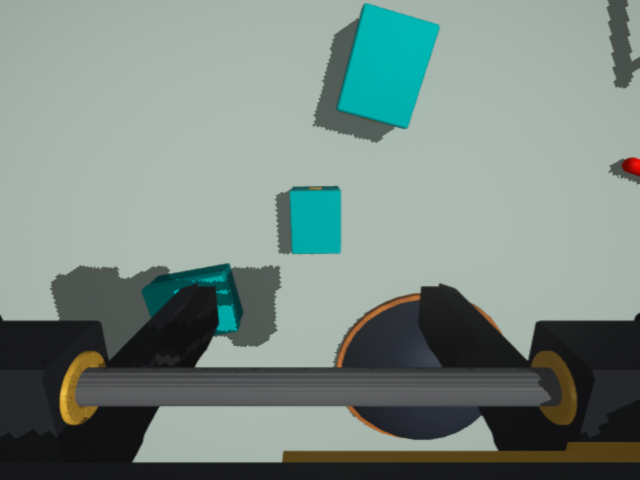

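The box's top face spans (291,190) to (341,253), so it is square to the gripper. The clasp is on the far end. The dark dome and the medium teal box flank it but are clear of the fingers.

```bash
python3 - <<'E'
from h import *
s=r.get_state(); c=cam('wrist',s)
P=[onz(c,u,.0235) for u in((291,190),(340.5,190),(341,253),(290.5,253))]
m=np.mean(P,0);print(np.round(P,4),m.round(4))
print('tri',tri([(c,(315.8,221.5)),(cam('top'),np.array([192.5,207])/8-.44+[175,265]),(cam('scene'),np.array([188.5,174])/8-.44+[350,172])]))
go([m[0],m[1],.004],58,s)
E
```

```text
[[0.4117 0.2358 0.0235]
 [0.4317 0.2678 0.0235]
 [0.476  0.2419 0.0235]
 [0.4545 0.2074 0.0235]] [0.4435 0.2382 0.0235]
tri [0.44356553 0.23874971 0.02242317]
t 1.4 tcp [0.4428 0.2417 0.1607] xyz [-0.0025 -0.0028  0.1567] rot [ 0.0006 -0.001   0.0017]
```

Request:
{"method": "carry_out", "body": {"plan": [{"rot": [0, 0, 0], "xyz": [-0.002, -0.002, 0.03], "grip": 0}, {"rot": [0, 0, 0], "xyz": [-0.002, -0.002, 0.06], "grip": 0}, {"rot": [0, 0, 0], "xyz": [-0.002, -0.002, 0.09], "grip": 0}, {"rot": [0, 0, 0], "xyz": [-0.002, -0.002, 0.115], "grip": 0}, {"rot": [0, 0, 0], "xyz": [-0.002, -0.002, 0.135], "grip": 0}, {"rot": [0, 0, 0], "xyz": [-0.002, -0.002, 0.145], "grip": 0}, {"rot": [0, 0, 0], "xyz": [-0.002, -0.002, 0.145], "grip": 0}, {"rot": [0, 0, 0], "xyz": [-0.002, -0.002, 0.145], "grip": 0}]}}

```text
clock: 2.07
tool_pos: [0.4436, 0.2391, 0.0159]
eef_rot: [0.274, 0.962, 0.0, -0.0]
contact_force: [0.2, 0.4, -0.1]
opening: 0.999
finger_force: 0.0
```

```bash
python3 - <<'E'
from h import *
s=r.get_state();go([.4435,.2384,.004],58,s); I=r.snapshot('wrist')[:,:,::-1]
go([.4435,.2384,.004],58)
cv2.imwrite('pics/w2.png',I)
E
```

```text
t 2.0667 tcp [0.4436 0.2391 0.0159] xyz [-0.0003 -0.0006  0.0119] rot [ 0.0002 -0.0006  0.0026]
t 2.1167 tcp [0.4442 0.239  0.0166] xyz [ 0.0003 -0.0009  0.0126] rot [0.0014 0.0001 0.0019]
```

View pics/w2.png

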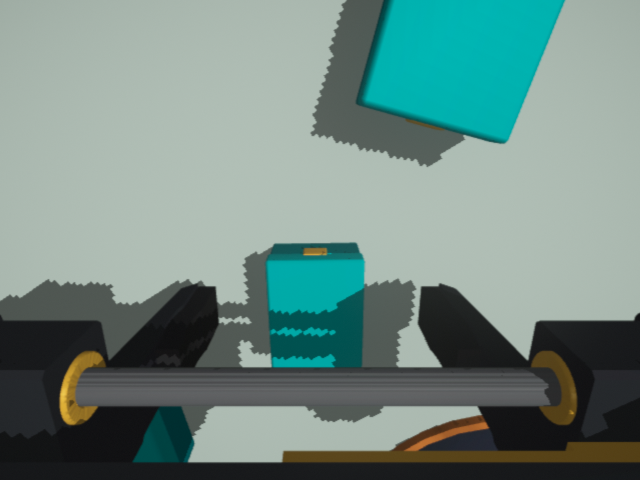

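The box sits midway between the fingers (u≈315 against 318). I'll go down the last bit and close.

Request:
{"method": "carry_out", "body": {"plan": [{"rot": [0, 0, 0], "xyz": [0, -0.0007, 0.007], "grip": 0}, {"rot": [0, 0, 0], "xyz": [0, -0.0007, 0.012], "grip": 0}, {"rot": [0, 0, 0], "xyz": [0, -0.0007, 0.012], "grip": 0}, {"rot": [0, 0, 0], "xyz": [0, -0.0007, 0.012], "grip": 255}, {"rot": [0, 0, 0], "xyz": [0, -0.0007, 0.012], "grip": 255}, {"rot": [0, 0, 0], "xyz": [0, -0.0007, 0.012], "grip": 255}, {"rot": [0, 0, 0], "xyz": [0, -0.0007, 0.012], "grip": 255}, {"rot": [0, 0, 0], "xyz": [0, -0.0007, 0.012], "grip": 255}], "squeeze": 12}}

```text
clock: 2.78
tool_pos: [0.4438, 0.2373, 0.0038]
eef_rot: [0.275, 0.961, 0.0, 0.0]
contact_force: [-0.6, 0.4, -0.1]
opening: 0.649
finger_force: 0.0
```

Request:
{"method": "carry_out", "body": {"plan": [{"rot": [0, 0, 0], "xyz": [0, 0, 0], "grip": 255}, {"rot": [0, 0, 0], "xyz": [0, 0, 0], "grip": 255}, {"rot": [0, 0, 0], "xyz": [0, 0, 0], "grip": 255}, {"rot": [0, 0, 0], "xyz": [0, 0, 0], "grip": 255}]}}

```text
clock: 3.12
tool_pos: [0.4438, 0.2373, 0.0037]
eef_rot: [0.275, 0.961, 0.0, 0.0]
contact_force: [-0.8, -0.2, 0.7]
opening: 0.453
finger_force: 12.0
```

Request:
{"method": "carry_out", "body": {"plan": [{"rot": [0, 0, 0], "xyz": [0, 0, -0.008], "grip": 255}, {"rot": [0, 0, 0], "xyz": [0, 0, -0.025], "grip": 255}, {"rot": [0, 0, 0], "xyz": [0, 0, -0.05], "grip": 255}, {"rot": [0, 0, 0], "xyz": [0, 0, -0.075], "grip": 255}, {"rot": [0, 0, 0], "xyz": [0, 0, -0.1], "grip": 255}, {"rot": [0, 0, 0], "xyz": [0, 0, -0.12], "grip": 255}, {"rot": [0, 0, 0], "xyz": [0, 0, -0.13], "grip": 255}, {"rot": [0, 0, 0], "xyz": [0, 0, -0.13], "grip": 255}]}}

```text
clock: 3.78
tool_pos: [0.4448, 0.2378, 0.1363]
eef_rot: [0.275, 0.961, 0.002, 0.002]
contact_force: [0.5, -0.3, -1.4]
opening: 0.453
finger_force: 12.0
```

```bash
python3 - <<'E'
from h import *
s=r.get_state();go([.6225,-.1786,.13],58,s);go([.6225,-.1786,.13],20,s);print(s['q'].round(2)); I=r.snapshot('wrist')[:,:,::-1]
cv2.imwrite('pics/w3.png',crop(I,200,200,240,180,3))
E
```

```text
t 3.7833 tcp [0.4448 0.2378 0.1363] xyz [-0.3712 -0.2591  0.006 ] rot [0.0041 0.002  0.0003]
t 3.7833 tcp [0.4448 0.2378 0.1363] xyz [-0.3712 -0.2591  0.006 ] rot [4.600e-03 5.000e-04 6.636e-01]
[-0.48  0.7  -0.16  2.02  0.25  0.43  0.17]
```

View pics/w3.png

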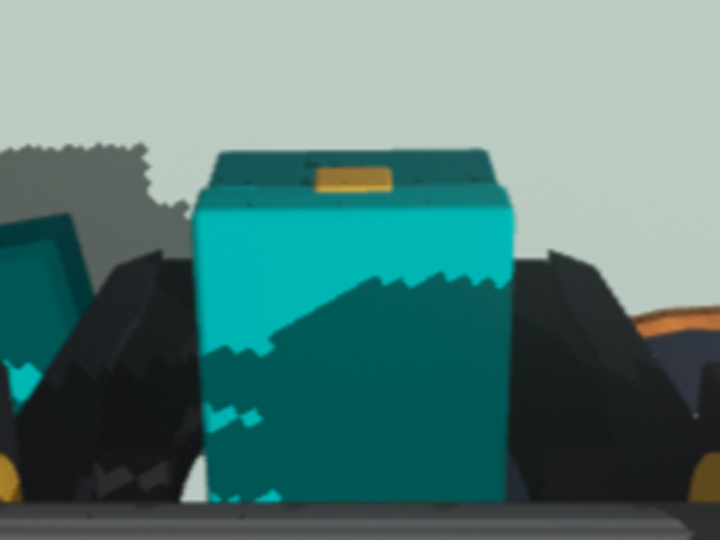

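```bash
python3 - <<'E'
from h import *
p=r.camera_params('wrist');H=np.array(p['hand_eye'])
c=(p,H[:3,:3],H[:3,3])
for v,z in((268.5,-.0202),(262,-.0202),(250.3,.0038)): print(onz(c,(318.2,v),z).round(4))
E
```

```text
[ 0.0258 -0.0009 -0.0202]
[ 0.0283 -0.0009 -0.0202]
[ 0.0238 -0.0009  0.0038]
```

Request:
{"method": "carry_out", "body": {"plan": [{"rot": [0, 0, 0], "xyz": [-0.01, -0.007, 0], "grip": 255}, {"rot": [0, 0, 0], "xyz": [-0.03, -0.021, 0], "grip": 255}, {"rot": [0, 0, 0], "xyz": [-0.055, -0.038, 0], "grip": 255}, {"rot": [0, 0, 0], "xyz": [-0.08, -0.056, 0], "grip": 255}, {"rot": [0, 0, 0], "xyz": [-0.105, -0.073, 0], "grip": 255}, {"rot": [0, 0, 0], "xyz": [-0.13, -0.091, 0], "grip": 255}, {"rot": [0, 0, 0], "xyz": [-0.155, -0.108, 0], "grip": 255}, {"rot": [0, 0, 0], "xyz": [-0.18, -0.126, 0], "grip": 255}]}}

```text
clock: 4.5
tool_pos: [0.5293, 0.0337, 0.1325]
eef_rot: [0.275, 0.961, -0.0, -0.001]
contact_force: [1.6, 0.7, -1.1]
opening: 0.452
finger_force: 12.0
```

Request:
{"method": "carry_out", "body": {"plan": [{"rot": [0, 0, 0], "xyz": [-0.025, -0.017, 0], "grip": 255}, {"rot": [0, 0, 0], "xyz": [-0.05, -0.035, 0], "grip": 255}, {"rot": [0, 0, 0], "xyz": [-0.075, -0.052, 0], "grip": 255}, {"rot": [0, 0, 0], "xyz": [-0.1, -0.07, 0], "grip": 255}, {"rot": [0, 0, 0], "xyz": [-0.125, -0.087, 0], "grip": 255}, {"rot": [0, 0, 0], "xyz": [-0.15, -0.105, 0], "grip": 255}, {"rot": [0, 0, 0], "xyz": [-0.17, -0.119, 0], "grip": 255}, {"rot": [0, 0, 0], "xyz": [-0.18, -0.126, 0], "grip": 255}]}}

```text
clock: 5.17
tool_pos: [0.6154, -0.1717, 0.132]
eef_rot: [0.278, 0.961, -0.001, -0.001]
contact_force: [-0.3, -0.0, -0.7]
opening: 0.453
finger_force: 12.0
```

```bash
python3 - <<'E'
from h import *
s=r.get_state();go([.6225,-.1786,.10],58,s);print(s['q'].round(2))
E
```

```text
t 5.1667 tcp [ 0.6154 -0.1717  0.132 ] xyz [-0.0097 -0.0019  0.032 ] rot [-0.0029 -0.0004 -0.0039]
[ 0.37  0.85 -0.31  1.61  0.35  0.74  0.9 ]
```

Request:
{"method": "carry_out", "body": {"plan": [{"rot": [0, 0, 0], "xyz": [-0.01, -0.005, 0.01], "grip": 255}, {"rot": [0, 0, 0], "xyz": [-0.01, -0.005, 0.02], "grip": 255}, {"rot": [0, 0, 0], "xyz": [-0.01, -0.005, 0.032], "grip": 255}, {"rot": [0, 0, 0], "xyz": [-0.01, -0.005, 0.032], "grip": 255}, {"rot": [0, 0, 0], "xyz": [-0.01, -0.005, 0.032], "grip": 255}, {"rot": [0, 0, 0], "xyz": [-0.01, -0.005, 0.032], "grip": 255}]}}

```text
clock: 5.67
tool_pos: [0.6214, -0.1748, 0.1015]
eef_rot: [0.274, 0.962, 0.0, -0.0]
contact_force: [-0.1, -0.2, -0.9]
opening: 0.453
finger_force: 12.0
```

```bash
python3 - <<'E'
from h import *
for i in range(3):
    s=r.get_state();go([.6225,-.1786,.06],58,s); I=r.snapshot('wrist' if i==0 else 'scene')[:,:,::-1]
    if i==0: W=I
cv2.imwrite('pics/m4.png',np.vstack([cv2.resize(W,(400,300)),cv2.resize(crop(I,200,320,160,120,1),(400,300),interpolation=cv2.INTER_CUBIC)]))
E
```

```text
t 5.6667 tcp [ 0.6214 -0.1748  0.1015] xyz [-0.0029 -0.0027  0.0415] rot [ 0.0005 -0.0012  0.0029]
t 5.7167 tcp [ 0.6218 -0.1753  0.102 ] xyz [-0.0023 -0.0025  0.042 ] rot [ 0.0006 -0.      0.0025]
t 5.7667 tcp [ 0.622  -0.1757  0.1022] xyz [-0.002  -0.0022  0.0422] rot [0.0006 0.0005 0.002 ]
```

View pics/m4.png

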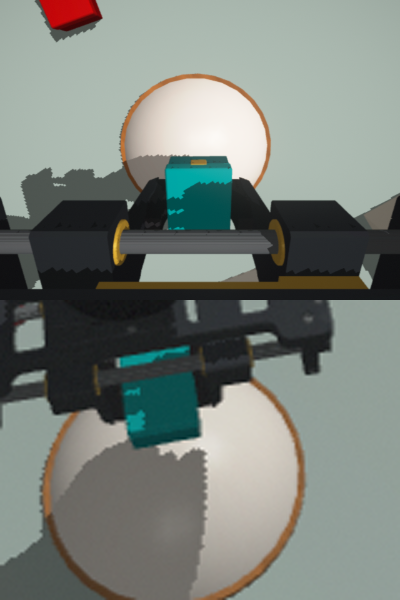

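The box hangs over the dome and about half of its rim shows in the wrist view. I'll fit that rim in tool coordinates.

```bash
python3 - <<'E'
from h import *
from scipy.optimize import least_squares
s=r.get_state(); I=r.snapshot('wrist')[:,:,::-1].astype(int); c=cam('wrist',s)
m=(I[...,2]-I[...,0]>45); m[:,:180]=0;m[:,445:]=0;m[310:]=0;m[:105]=0
m[240:,255:380]=0
k,lab,st,_=cv2.connectedComponentsWithStats(m.astype(np.uint8),connectivity=8);i=1+np.argmax(st[1:,4]);print(st[i])
ys,xs=np.where(lab==i)
W=np.array([onz(c,p,.002)[:2] for p in zip(xs,ys)])
f=least_squares(lambda p:np.hypot(*(W-p[:2]).T)-p[2],[.62,-.18,.08],loss='soft_l1',f_scale=.002)
g=least_squares(lambda p:np.hypot(*(W-p[:2]).T)-.08,[.62,-.18],loss='soft_l1',f_scale=.002)
print(f.x,g.x,np.std(f.fun)); A=R.from_quat(s['eef_rot']).as_matrix()
print('tool',(A.T@(np.r_[g.x,.05]-s['tool_pos'])).round(4),s['tool_pos'],s['contact_force'])
go([.6225,-.1786,.055],58,s)
E
```

```text
[ 194  115  240  190 3527]
[ 0.62424765 -0.1818428   0.08033083] [ 0.62395837 -0.18166168] 0.0013138826154742076
tool [-0.0046 -0.0038  0.0523] [ 0.62202371 -0.17598245  0.10231306] [ 0.08350492 -0.16747566 -0.63286263]
t 5.8167 tcp [ 0.622  -0.176   0.1023] xyz [-0.0017 -0.002   0.0473] rot [0.0006 0.0008 0.0016]
```

Request:
{"method": "carry_out", "body": {"plan": [{"rot": [0, 0, 0], "xyz": [-0.003, -0.0025, 0.01], "grip": 255}, {"rot": [0, 0, 0], "xyz": [-0.003, -0.0025, 0.02], "grip": 255}, {"rot": [0, 0, 0], "xyz": [-0.003, -0.0025, 0.03], "grip": 255}, {"rot": [0, 0, 0], "xyz": [-0.003, -0.0025, 0.037], "grip": 255}, {"rot": [0, 0, 0], "xyz": [-0.003, -0.0025, 0.042], "grip": 255}, {"rot": [0, 0, 0], "xyz": [-0.003, -0.0025, 0.042], "grip": 255}, {"rot": [0, 0, 0], "xyz": [-0.003, -0.0025, 0.042], "grip": 255}, {"rot": [0, 0, 0], "xyz": [-0.003, -0.0025, 0.042], "grip": 255}]}}

```text
clock: 6.53
tool_pos: [0.6232, -0.1802, 0.0599]
eef_rot: [0.275, 0.961, 0.0, 0.0]
contact_force: [0.1, 0.9, -0.9]
opening: 0.454
finger_force: 12.0
```

```bash
python3 - <<'E'
from h import *
for i in range(2):
    s=r.get_state();go([.623,-.1795,.054],58,s); print(s['contact_force']);I=r.snapshot('scene')[:,:,::-1]
cv2.imwrite('pics/s5.png',crop(I,200,320,160,120,5))
E
```

```text
t 6.5333 tcp [ 0.6232 -0.1802  0.0599] xyz [0.0005 0.0005 0.0059] rot [0.0004 0.0004 0.0008]
[ 0.08078424  0.8930722  -0.90954583]
t 6.5833 tcp [ 0.6233 -0.1803  0.0601] xyz [0.0006 0.0005 0.0061] rot [0.0005 0.0007 0.0008]
[-0.2379654  -0.21331146 -0.50977866]
```

View pics/s5.png

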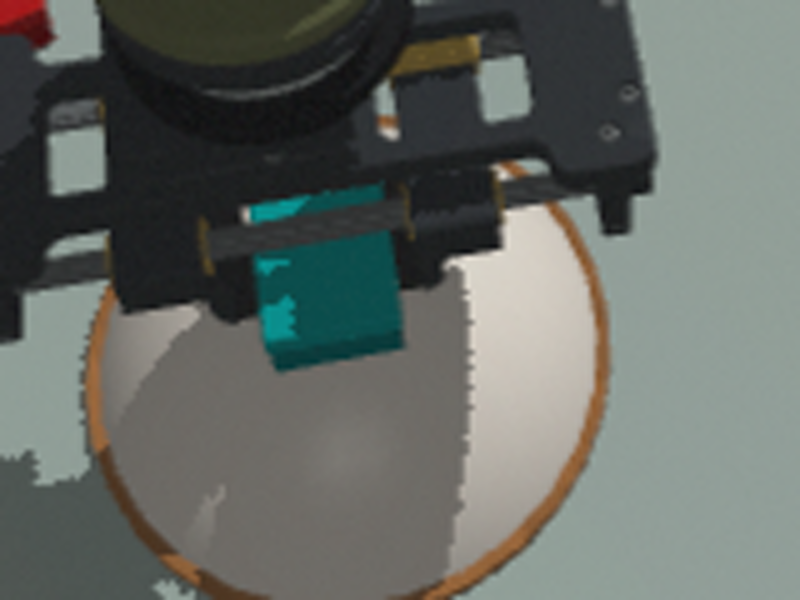

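```bash
python3 - <<'E'
from h import *
c=cam('scene')
P=np.array([onz(c,np.array(u)/5-.4+[200,320],.0802) for u in((273,349),(402,328),(383,185),(250,207))])
print(P.round(4),P.mean(0).round(4),np.linalg.norm(np.roll(P,-1,0)-P,axis=1).round(4))
E
```

```text
[[ 0.6388 -0.2073  0.0802]
 [ 0.6586 -0.1766  0.0802]
 [ 0.6207 -0.153   0.0802]
 [ 0.5997 -0.1861  0.0802]] [ 0.6294 -0.1808  0.0802] [0.0366 0.0447 0.0392 0.0445]
```

```bash
cat > chk.py <<'E'
from h import *
from scipy.optimize import least_squares
def fit(n,I,zc,c0,yaw=-32,win=(225,375,290,400),low=True):
    c=cam(n); I=I.astype(int); m=(I[...,1]-I[...,2]>25); u0,v0,u1,v1=win
    m2=np.zeros_like(m);m2[v0:v1,u0:u1]=m[v0:v1,u0:u1]
    a=np.radians(yaw);ex=np.array([np.cos(a),np.sin(a),0]);ey=np.array([-np.sin(a),np.cos(a),0])
    cols=[(u,np.where(m2[:,u])[0].max()+.5) for u in range(u0,u1) if m2[:,u].sum()>4]
    rows=[(v,np.where(m2[v])[0].min()-.5,np.where(m2[v])[0].max()+.5) for v in range(v0,v1) if m2[v].sum()>10]
    print('lower',cols);print('rows',rows)
    for d in (0,): 
        P=[proj(c,np.r_[c0,zc]+sx*.026*ex+sy*.02*ey+[0,0,sz*.012]).round(1) for sx in(1,-1) for sy in(1,-1) for sz in(1,-1)]
        print(*P)
E
python3 - <<'E'
from chk import *
s=r.get_state();I=cv2.imread('pics/s5.png'); I=cv2.resize(I,(160,120),interpolation=cv2.INTER_AREA)
F=np.zeros((480,640,3),np.uint8);F[320:440,200:360]=I
fit('scene',F[:,:,::-1]*1 if 0 else F[:,:,::-1],s['tool_pos'][2]+.0083,s['tool_pos'][:2],win=(245,370,285,400))
# same check for the box when on the table
I0=cv2.imread('pics/scene0.png')[:,:,::-1]; fit('scene',I0,.012,(.4435,.2384),win=(358,180,390,214))
E
```

```text
lower []
rows []
[278.5 384. ] [279.9 390.8] [250.3 389. ] [252.4 395.7] [274.2 351. ] [275.6 358.4] [247.3 355.6] [249.4 362.9]
lower []
rows []
[384.8 200.4] [383.8 208.5] [365.7 203.2] [365.  211.2] [378.4 183.1] [377.5 191.2] [359.9 185.7] [359.4 193.8]
```

Camera checks agree to about 1.5 mm, so the box is centred well enough. I'll lower it in small steps until it touches.

Request:
{"method": "carry_out", "body": {"plan": [{"rot": [0, 0, 0], "xyz": [0, 0, 0.002], "grip": 255}, {"rot": [0, 0, 0], "xyz": [0, 0, 0.004], "grip": 255}, {"rot": [0, 0, 0], "xyz": [0, 0, 0.005], "grip": 255}, {"rot": [0, 0, 0], "xyz": [0, 0, 0.005], "grip": 255}, {"rot": [0, 0, 0], "xyz": [0, 0, 0.005], "grip": 255}]}}

```text
clock: 7.05
tool_pos: [0.6228, -0.1803, 0.0546]
eef_rot: [0.275, 0.961, 0.0, -0.0]
contact_force: [-0.1, -0.3, -1.2]
opening: 0.453
finger_force: 12.0
```

Request:
{"method": "carry_out", "body": {"plan": [{"rot": [0, 0, 0], "xyz": [0, 0, 0.0005], "grip": 255}, {"rot": [0, 0, 0], "xyz": [0, 0, 0.0007], "grip": 255}, {"rot": [0, 0, 0], "xyz": [0, 0, 0.0007], "grip": 255}, {"rot": [0, 0, 0], "xyz": [0, 0, 0.0007], "grip": 255}]}}

```text
clock: 7.38
tool_pos: [0.6229, -0.1803, 0.054]
eef_rot: [0.275, 0.961, 0.0, 0.0]
contact_force: [-0.2, -0.2, -1.5]
opening: 0.449
finger_force: 12.0
```

Request:
{"method": "carry_out", "body": {"plan": [{"rot": [0, 0, 0], "xyz": [0, 0, 0.0005], "grip": 255}, {"rot": [0, 0, 0], "xyz": [0, 0, 0.0005], "grip": 255}, {"rot": [0, 0, 0], "xyz": [0, 0, 0.0005], "grip": 255}]}}

```text
clock: 7.63
tool_pos: [0.623, -0.1803, 0.0538]
eef_rot: [0.275, 0.961, 0.0, 0.0]
contact_force: [-1.1, 0.4, 1.2]
opening: 0.449
finger_force: 12.0
```

Request:
{"method": "carry_out", "body": {"plan": [{"rot": [0, 0, 0], "xyz": [0, 0, 0.0005], "grip": 255}, {"rot": [0, 0, 0], "xyz": [0, 0, 0.0005], "grip": 255}, {"rot": [0, 0, 0], "xyz": [0, 0, 0.0005], "grip": 255}]}}

```text
clock: 7.88
tool_pos: [0.623, -0.1803, 0.0537]
eef_rot: [0.275, 0.961, -0.0, 0.0]
contact_force: [-2.7, 0.6, 5.4]
opening: 0.455
finger_force: 12.0
```

Contact came at TCP z 0.0537, as expected for a 50 mm crown. I'll back off 0.5 mm, ease the grip and open slowly.

Request:
{"method": "carry_out", "body": {"plan": [{"rot": [0, 0, 0], "xyz": [0, 0, -0.0006], "grip": 255}, {"rot": [0, 0, 0], "xyz": [0, 0, -0.0006], "grip": 255}, {"rot": [0, 0, 0], "xyz": [0, 0, -0.0006], "grip": 255}, {"rot": [0, 0, 0], "xyz": [0, 0, -0.0006], "grip": 255}], "squeeze": 4}}

```text
clock: 8.22
tool_pos: [0.623, -0.1803, 0.0537]
eef_rot: [0.275, 0.961, 0.0, 0.0]
contact_force: [-0.5, -0.5, 3.3]
opening: 0.453
finger_force: 4.0
```

Request:
{"method": "carry_out", "body": {"plan": [{"rot": [0, 0, 0], "xyz": [0, 0, 0], "grip": 138}, {"rot": [0, 0, 0], "xyz": [0, 0, 0], "grip": 135}, {"rot": [0, 0, 0], "xyz": [0, 0, 0], "grip": 132}, {"rot": [0, 0, 0], "xyz": [0, 0, 0], "grip": 129}, {"rot": [0, 0, 0], "xyz": [0, 0, 0], "grip": 126}, {"rot": [0, 0, 0], "xyz": [0, 0, 0], "grip": 122}, {"rot": [0, 0, 0], "xyz": [0, 0, 0], "grip": 118}, {"rot": [0, 0, 0], "xyz": [0, 0, 0], "grip": 118}]}}

```text
clock: 8.88
tool_pos: [0.6228, -0.1803, 0.0535]
eef_rot: [0.275, 0.961, 0.0, -0.0]
contact_force: [-0.0, -0.9, 0.3]
opening: 0.538
finger_force: 0.0
```

```bash
python3 - <<'E'
from h import *
s=r.get_state();print(s['clock'],s['tool_pos'],s['contact_force'],s['opening'])
W=r.snapshot('wrist')[:,:,::-1];I=r.snapshot('scene')[:,:,::-1]
cv2.imwrite('pics/m6.png',np.hstack([crop(W,220,200,200,150,2),crop(I,230,340,80,60,5)]))
E
```

```text
8.8833 [ 0.62284563 -0.1802883   0.05353805] [-0.01209158 -0.88945048  0.25687726] 0.5376893807024614
```

View pics/m6.png

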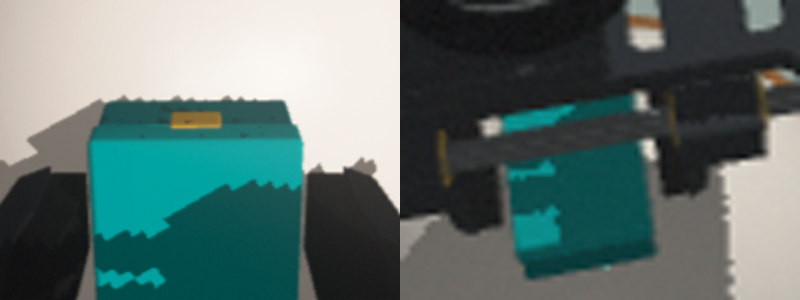

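The box stands free between the fingers. Its top edge at v≈269 and bottom edge at v≈250 match the gripped view, so it is level. I'll open wider and rise.

Request:
{"method": "carry_out", "body": {"plan": [{"rot": [0, 0, 0], "xyz": [0, 0, 0], "grip": 105}, {"rot": [0, 0, 0], "xyz": [0, 0, 0], "grip": 90}, {"rot": [0, 0, 0], "xyz": [0, 0, 0], "grip": 75}, {"rot": [0, 0, 0], "xyz": [0, 0, 0], "grip": 60}, {"rot": [0, 0, 0], "xyz": [0, 0, -0.004], "grip": 50}, {"rot": [0, 0, 0], "xyz": [0, 0, -0.01], "grip": 50}, {"rot": [0, 0, 0], "xyz": [0, 0, -0.02], "grip": 50}, {"rot": [0, 0, 0], "xyz": [0, 0, -0.035], "grip": 50}]}}

```text
clock: 9.65
tool_pos: [0.6222, -0.1802, 0.0888]
eef_rot: [0.275, 0.961, -0.0, -0.001]
contact_force: [-0.4, 0.5, -0.2]
opening: 0.808
finger_force: 0.0
```

Request:
{"method": "carry_out", "body": {"plan": [{"rot": [0, 0, 0], "xyz": [0, 0, -0.02], "grip": 50}, {"rot": [0, 0, 0], "xyz": [0, 0, -0.045], "grip": 50}, {"rot": [0, 0, 0], "xyz": [0, 0, -0.07], "grip": 50}, {"rot": [0, 0, 0], "xyz": [0, 0, -0.095], "grip": 50}, {"rot": [0, 0, 0], "xyz": [0, 0, -0.11], "grip": 50}, {"rot": [0, 0, 0], "xyz": [0, 0, -0.12], "grip": 50}, {"rot": [0, 0, 0], "xyz": [0, 0, -0.12], "grip": 50}, {"rot": [0, 0, 0], "xyz": [0, 0, -0.12], "grip": 50}]}}

```text
clock: 10.32
tool_pos: [0.6227, -0.1804, 0.2089]
eef_rot: [0.275, 0.961, -0.0, 0.0]
contact_force: [0.1, -0.5, 0.0]
opening: 0.804
finger_force: 0.0
```

```bash
python3 - <<'E'
from h import *
s=r.get_state();print(s['clock'],s['tool_pos'])
W0=r.snapshot('wrist').astype(int)
for i in range(6): W=r.snapshot('wrist').astype(int)
print('motion',(abs(W-W0).max(2)>40).sum())
I=r.snapshot('scene')[:,:,::-1]
cv2.imwrite('pics/m7.png',np.hstack([crop(W[:,:,::-1].astype(np.uint8),220,120,200,250,2),crop(I,220,330,100,125,4)]))
E
```

```text
10.3167 [ 0.62273559 -0.18040339  0.2088868 ]
motion 4893
```

View pics/m7.png

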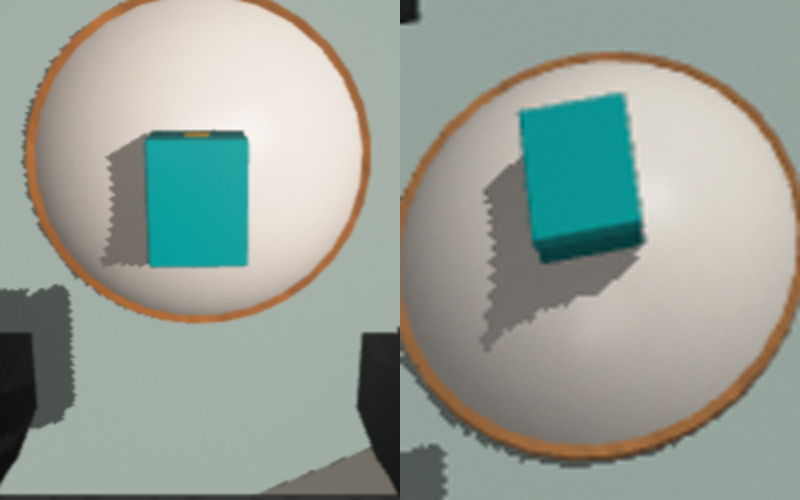

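The box stands on the dome. The wrist crop shows its top face from (146,137) to (247,266). Next I'll check that it is still, centred and level.

```bash
python3 - <<'E'
from h import *
ow=np.array([[-26,-20,0],[26,-20,0],[26,20,0],[-26,20,0]])/1000.
def pnp(c,uv):
    p,A,o=c;K=np.array([[p['fx'],0,p['cx']],[0,p['fy'],p['cy']],[0,0,1]])
    ok,rv,tv,_=cv2.solvePnPGeneric(ow,np.float64(uv),K,None,flags=cv2.SOLVEPNP_IPPE)
    for a,t in zip(rv,tv):
        n=A@cv2.Rodrigues(a)[0][:,2]; print('centre',(A@t[:,0]+o).round(4),'normal tilt deg',np.degrees(np.arcsin(n[:2]*np.sign(n[2]))).round(1))
def quad(I):
    h=cv2.cvtColor(I,cv2.COLOR_RGB2HSV); m=cv2.inRange(h,(80,120,110),(100,255,255))
    n,l,st,ce=cv2.connectedComponentsWithStats(m);ok=[i for i in range(1,n) if st[i,4]>300]
    return [(st[i,4],ce[i].round(2)) for i in ok]
for k in range(8):
    s=r.get_state(); print(s['clock'].__round__(2),s['tool_pos'].round(4),quad(r.snapshot('wrist')),[q for q in quad(r.snapshot('scene')) if q[1][1]>300])
c=cam('wrist',s)
pw=np.array([(148,266),(146,137),(248,137),(247,266)])/2-.25+[220,120]
P=np.array([onz(c,u,.074) for u in pw]);print('W',P.mean(0).round(4));pnp(c,pw)
ps=np.array([(520,110),(535,241),(641,222),(624,95)],float);ps[:,0]-=400;ps=ps/4-.4+[220,330]
c=cam('scene');print('S',np.mean([onz(c,u,.074) for u in ps],0).round(4));pnp(c,ps)
E
```

```text
10.72 [ 0.6226 -0.1802  0.2079] [(np.int32(3221), array([317.95, 219.87]))] [(np.int32(869), array([264.21, 371.33]))]
10.82 [ 0.6228 -0.1802  0.2083] [(np.int32(3206), array([317.83, 219.2 ]))] [(np.int32(869), array([264.21, 371.33]))]
10.92 [ 0.6228 -0.1803  0.2085] [(np.int32(3215), array([317.81, 219.05]))] [(np.int32(870), array([264.2 , 371.34]))]
11.02 [ 0.6229 -0.1803  0.2086] [(np.int32(3215), array([317.8 , 219.04]))] [(np.int32(871), array([264.19, 371.36]))]
11.12 [ 0.6229 -0.1803  0.2086] [(np.int32(3211), array([317.79, 219.04]))] [(np.int32(869), array([264.21, 371.33]))]
11.22 [ 0.6229 -0.1803  0.2086] [(np.int32(3210), array([317.78, 219.05]))] [(np.int32(869), array([264.21, 371.33]))]
11.32 [ 0.6229 -0.1803  0.2086] [(np.int32(3215), array([317.8 , 219.01]))] [(np.int32(870), array([264.2 , 371.35]))]
11.42 [ 0.6229 -0.1803  0.2086] [(np.int32(3214), array([317.82, 219.02]))] [(np.int32(870), array([264.2 , 371.34]))]
W [ 0.6234 -0.1814  0.074 ]
centre [ 0.6249 -0.1824  0.0666] normal tilt deg [-6.3  2.3]
centre [ 0.6243 -0.182   0.0666] normal tilt deg [-20.6  14.2]
S [ 0.6242 -0.1782  0.074 ]
centre [ 0.6116 -0.1723  0.0449] normal tilt deg [3.9 0.9]
centre [ 0.6122 -0.1726  0.0448] normal tilt deg [ 40.9 -21. ]
```

```bash
python3 -c "
from plant import r
print(r.finish_job())"
```

```text
the job is handed in; nothing more can be done
None
```

The teal box is on the crown of the white dome, right way up, motionless over the last 0.7 s of pictures and within about 2 mm of centre (about 1° of tilt expected from that); the red and yellow boxes were not touched, and the job was handed in at about 11.5 s.

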